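# Hang the reagent shelf on the slotted uprights and lock it

## Robot

A 6-joint arm with a two-finger parallel gripper is mounted at the origin on the work surface. World frame = base frame: x ahead of the robot, y to its left, z up, the work surface at z = 0. Lengths are in m, angles in rad, forces in N, time in s.
With the tool pointing down it reaches from about 0.35 to 0.85 m from the base axis. Payload 8.1 kg.
Tool frame: the origin (TCP) lies midway between the tips of the shut fingers; the grasp point (between the pads) lies robot.grip_depth behind it (robot.grip_depth is the distance from the TCP to the grasp point, in m); z points along the fingers, y is the line along which they close (so a half turn about z gives the same grasp; the last joint's range is limited). The gripper opens to 93 mm and grips with 3 to 60 N. Pads are 15 mm wide; open, the fingers measure 128 mm over their backs; the gripper's body (75 mm by 188 mm) begins 65 mm behind the grasp point.
Start: joints at [1.206, 0.13, 1.488, -0, 1.523, -0.085], TCP at [0.166, 0.577, 0.219] pointing down, gripper open.
Joint ranges: [-2.96, 2.96], [-0.89, 2.26], [0.02, 2.5], [-1.34, 4.48], [0, 2.73], [-2.66, 2.66]. Speed limits (rad/s): [2.39, 2.39, 2.79, 3.14, 3.14, 3.14].

## Interface

Orientations are given as a rotation vector (axis times angle).
In Python, from plant import robot gives the robot as it stands.
- The arm moves only by the tool carry_out, never from a script. Its argument "rows" is a list of rows, each a list of 6 numbers: the shift along the tool's x, y, z in m, then the turn, a rotation vector about the tool's x, y, z in degrees. A call has 1 to 12 rows; each row is the pose to reach, as a shift and turn from the pose commanded when the call began, along the tool's axes at that moment; what a row does not reach only later rows make up. A row lasts 1/8 s, in which the tool goes at most 62.5 mm and 10.7 degrees, less where a joint would pass 70% of its speed; a pose out of reach is approached as far as the arm can. A call with a gripper value outside its range is refused whole. "jaw" is the closure in counts, from 0 (fully open) to 255 (shut), set as the call begins (left out, the last holds). The fingers move at their own pace and stop on an object; "force" is the grip in N (left out, the last holds). Time passes only in rows, so rows that repeat a pose let the fingers close. It gives the time, the measured TCP pose, the force, the opening and the grip force at its end, in the units of the state.
- robot.read_state(): the state, without advancing time (a new reading comes with each control period).
- robot.read_camera(name): name is "side" or "top"; returns the picture (480x640x3 uint8, red, green, blue); there is no depth.
- robot.camera_model(name): a dict with "fx", "fy", "cx", "cy" (pixels), "dist" ([k1, k2, p1, p2, k3] as OpenCV has them; the pictures are not rectified), "R" (3x3) and "t" (3): a world point X has camera coordinates R X + t. Camera axes: x right, y down, z forward; pixel columns grow to the right and rows downward; lengths in m; the calibration is good to about 2 mm. A picture is of the moment at which its call begins. camera_model takes no time and is no camera call.
- robot.close_job(): hands the job in; it is judged then, once.
Trained networks look in the newest picture that a camera, given by its name, has taken for a name from the list of things; names that differ only in an ending like _2 or _b are one class to them, and where a whole thing is asked for, a point or a joint stands for the part that bears it (a point fixed in the world has none). Each returns a list of dicts, best first, with "conf" (0 to 1); they miss things now and then, are a little off and sometimes report something else, mostly with a low value. They report only what shows in the picture. A call takes as long as a camera call. They do not tell look-alikes from the thing itself.
- robot.outline_of(camera, target): "pixels" (480x640 bool, what is visible of it) and "pixel" ([column, row] in pixels, amid what is visible of it).
The state is a dict: "t": time; "q": joint angles; "dq": joint speeds; "joint_torque": joint torques, N m; "tool_pos": TCP position; "orientation": TCP orientation; "force": force on the tool from outside, world axes, zero at the start; "wrist_torque": the same for the moment, N m; "opening": finger opening in m; "gripper_force": force on a finger pad.
Only numpy, scipy, OpenCV 4.12 (cv2) and the standard library are available. Lean on these libraries where they do the work, as an engineer would, in place of code of your own. Each camera call takes 0.05 s, during which the arm holds its last target. There are 200 camera calls.

## Task

Pick up the small blue hook-on shelf by its white rib, hook its two steel tabs into the open slots at the top of the two slotted uprights, and press it straight down until it is fully home and the red catch has snapped out over its lower bar; then let go. Feel for the slots, keep hold of it until it is locked (do not let it drop), and press firmly but not hard: more than 40 N on the uprights would damage them. Leave the other things on the bench where they are.

Things in the scene. Friction and masses are not known exactly. Their poses are not given: they have to be found in the camera images.
- shelf_grip (a point): Grip point of the loose hook-on shelf (0.34 kg, stands upright on the bench, hung in the same attitude), inside its white rib. Axes: +x to its back, y its width, +z up. The rib is an upright wall 12 mm thick (y), over 70 mm long (x), its top 18 mm above and the blue floor 44 mm below this point, free both sides: grasp from above, fingers closing along y.
- shelf_heel (a point): Shelf's back face at its underside, mid-width; axes as shelf_grip, which is at (-45, 0, 48) mm from here. Blue floor 110 mm wide (y), 90 mm deep (x), lip 10 mm high; rear plate 4 mm thick, 60 mm high, with a lower bar (z 0 to 5 mm) that the catch snaps over and above it a window 36 mm wide, z 5 to 24 mm, for the catch.
- shelf_tabs (a point): Point mid-way between the shelf's two hooked steel tabs, at (0, 0, 44) mm from shelf_heel. The tabs stand out behind (+x) at y = +40 and -40 mm, 5 mm thick (y). From here each has a neck z 0 to 8 mm, x 0 to 10.5 mm, and at its end (x 5.5 to 10.5 mm) a hook reaching down to z -14 mm.
- rack_seat (a point): Where shelf_heel lies when the shelf is fully home: mid-way between the two uprights in the plane of their front faces, 90 to 120 mm above the bench. Axes: +x into the rack, away from the shelf; y from upright to upright; +z up. The uprights' tops are 82 mm above this point.
- slots (a point): Nominal mid-point between the lower ends of the two open slots, 44 mm above rack_seat, same axes. Slots at y = +40 and -40 mm, 8 mm wide (y), 28 mm high, through the uprights' 4 mm thick web. Enter level with the shelf about 17 mm (14 to 20) above home until its rear plate is flat on the web, then press it down about 17 mm, hooks behind the web, until the necks land on the slots' lower ends.
- rack: The rack, fixed to the bench: two aluminium uprights 26 mm wide, grey cross block, red catch. Origin and axes as rack_seat. Beware: the uprights are fitted with side play, so both slots together may lie up to 7 mm to either side (y) of slots, staying put under load. Find them by feel: tabs that miss meet the web with the shelf 10.5 mm short of flat. Lower slots are plugged.
- catch (a joint): Red sprung catch mid-way between the uprights, 6 to 15 mm above rack_seat: 0 m when out (standing 4 mm out of the front plane, ramp on top, flat below), up to 0.007 pushed in. Over the way down the shelf's lower bar pushes it in 4 mm, which takes some 4 to 10 N of push on top of its weight; at home it snaps out through the window.
- amber_jar: Amber jar, 48 mm across, 75 mm high; a bystander, leave it. Origin at its underside, centre.
- white_bottle: White bottle, 44 mm across, 85 mm high; a bystander, leave it. Origin at its underside, centre.
- clear_bottle: Clear bottle, 60 mm across, 130 mm high; a bystander, leave it. Origin at its underside, centre.
- tip_box: Closed blue box of pipette tips, 75 x 115 x 50 mm; a bystander, leave it. Origin at its underside, centre.
- tube_rack: Orange tube rack, 60 x 130 mm, 48 mm high with its tubes; a bystander, leave it. Origin at its underside, centre.
- mouse: Grey computer mouse, 100 x 58 x 25 mm; a bystander, leave it. Origin at its underside, centre.
- marker: Red marker pen lying down, 14 mm thick, 120 mm long; a bystander, leave it. Origin at its underside, mid-length.
Mind the look-alikes: they are no part of the job. What is meant by the part that bears shelf_grip is not brown, orange or turquoise, and is the larger of those in its own colour.

How it is judged:
On the way, in this order (a step that is already met when the one before it is completed fails the run):
1. the shelf is off the bench (height (world z) of shelf_heel above 0.03 m), for 0.1 s.
2. the tabs are in the slots: the rear plate lies on the uprights, still above home (x of shelf_heel in the frame of rack_seat between -0.005 and 0.004 m and y of shelf_heel in the frame of rack_seat between -0.012 and 0.012 m and z of shelf_heel in the frame of rack_seat between 0.004 and 0.024 m), for 0.05 s.
3. pressed home, the catch out over the lower bar (x of shelf_heel in the frame of rack_seat between -0.004 and 0.003 m and y of shelf_heel in the frame of rack_seat between -0.012 and 0.012 m and z of shelf_heel in the frame of rack_seat between -0.004 and 0.003 m and value of joint catch below 0.0015 m and angle between shelf_heel's own z axis and vertical below 0.09 rad and angle between the x axis of shelf_heel and the x axis of rack_seat, either way round below 0.09 rad), for 0.1 s.
At the end, for the whole second after the job is handed in: The shelf hangs on the uprights and is at rest: shelf_heel within 12 mm sideways of rack_seat, from 4 mm in front to 3 mm behind, from 4 mm below to 3 mm above; upright and square to the rack within 0.09 rad; catch reading below 1.5 mm (snapped out) (all of step 3 and linear speed of shelf below 0.02 m/s); the robot touches nothing.
It fails at once if the uprights, block or catch are loaded with more than 40 N (contact force between anything else and rack above 40 N).
It fails at once if a bystander is moved more than 20 mm (distance of any of amber_jar, white_bottle, clear_bottle, tip_box, tube_rack, mouse, marker from where it was at the start of the episode above 0.02 m).
It also fails if it takes over 64 s, if anything falls off the work surface, if the arm or the gripper's body presses on something with over 40 N, if the wrist force passes 120 N, or if a joint passes its speed limit or range.

## Working session

There is one attempt and no reset: what is moved stays moved. The work goes in short steps, Python scripts to look and compute and a tool call to move; the robot and the scene stay as the last step left them, time stands still between calls to the robot, and variables do not carry over. Pictures are saved under pics/ and viewed, at most 10 in all, crops included, and the job is handed in when it is done.

Besides the shell and the picture viewer there is one more tool, called after "Request:" as name([rows], argument=value, ...), one row to a line, values as JSON. carry_out: Moves the arm, as the interface text tells. Its arguments: {"type":"object","properties":{"rows":{"type":"array"},"jaw":{"type":"number"},"force":{"type":"number"}},"required":["rows"]}

```bash
mkdir -p pics; ls
python3 - <<'E'
from plant import robot
import cv2,numpy as np
np.set_printoptions(precision=4,suppress=True)
s=robot.read_state();print(s,robot.grip_depth)
for c in("side","top"):
    im=robot.read_camera(c);cv2.imwrite(f"pics/{c}0.png",im[:,:,::-1])
    m=robot.camera_model(c);print(c,m,-np.array(m['R']).T@m['t'])
    for n in("shelf_grip","rack","catch"):
        for d in robot.outline_of(c,n):
            ys,xs=np.nonzero(d['pixels']);print(c,n,round(d['conf'],2),np.round(d['pixel']),xs.min(),xs.max(),ys.min(),ys.max(),len(xs))
E
```

```text
pics
{'t': 0.0, 'q': array([ 1.2056,  0.1312,  1.4893, -0.    ,  1.523 , -0.0854]), 'dq': array([-0.0013,  0.0018, -0.0007,  0.0005,  0.0025, -0.0021]), 'joint_torque': array([  0.0016, -55.9823, -49.1773,   0.0772,   0.035 ,  -0.    ]), 'tool_pos': array([0.1655, 0.5761, 0.2176]), 'orientation': array([-0.438 , -3.1105,  0.0028]), 'force': array([ 0.1207, -0.7537,  0.4947]), 'wrist_torque': array([0.0137, 0.018 , 0.0364]), 'gripper_force': 0.0, 'opening': 0.09298084106085566} 0.0188
side {'fx': 462.88664365107405, 'fy': 462.88664365107405, 'cx': 329.0539312074432, 'cy': 235.23344858167667, 'dist': array([-0.0806,  0.    ,  0.    ,  0.    ,  0.    ]), 'R': array([[ 0.9867, -0.1612, -0.0195],
       [-0.1304, -0.715 , -0.6868],
       [ 0.0968,  0.6802, -0.7266]]), 't': array([-0.5178,  0.1512,  1.2288])} [ 0.4117 -0.8113  0.9865]
side shelf_grip 0.95 [276. 239.] 254 301 213 260 1305
side shelf_grip 0.86 [275. 194.] 262 294 180 211 603
side shelf_grip 0.75 [361. 181.] 346 372 166 189 386
side shelf_grip 0.7 [358. 237.] 339 380 214 252 1047
side shelf_grip 0.62 [326. 206.] 306 342 183 
[... 156 characters left out ...]
, 'cx': 325.59773749841435, 'cy': 247.51395477452462, 'dist': array([0.0016, 0.    , 0.    , 0.    , 0.    ]), 'R': array([[ 0.0254, -0.9996, -0.0107],
       [-0.9974, -0.0246, -0.0679],
       [ 0.0676,  0.0124, -0.9976]]), 't': array([-0.0088,  0.5548,  1.6924])} [ 0.4391 -0.0162  1.726 ]
top shelf_grip 0.94 [222. 300.] 199 236 280 315 790
top shelf_grip 0.82 [300. 223.] 281 319 202 244 1344
top shelf_grip 0.8 [211. 199.] 196 221 187 215 634
top shelf_grip 0.69 [245. 249.] 224 265 231 269 1419
top shelf_grip 0.65 [285. 305.] 259 310 281 331 1378
top shelf_grip 0.58 [331. 171.] 315 341 151 188 264
top rack 0.66 [404. 225.] 379 427 217 233 562
top catch 0.27 [467. 297.] 443 494 281 313 1082
```

View pics/top0.png

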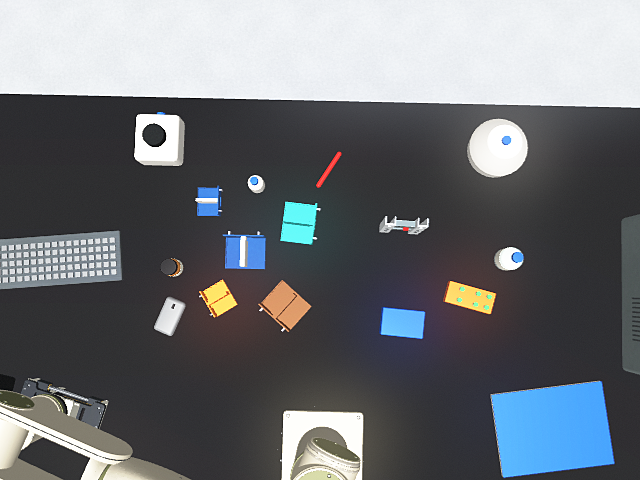

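View pics/side0.png

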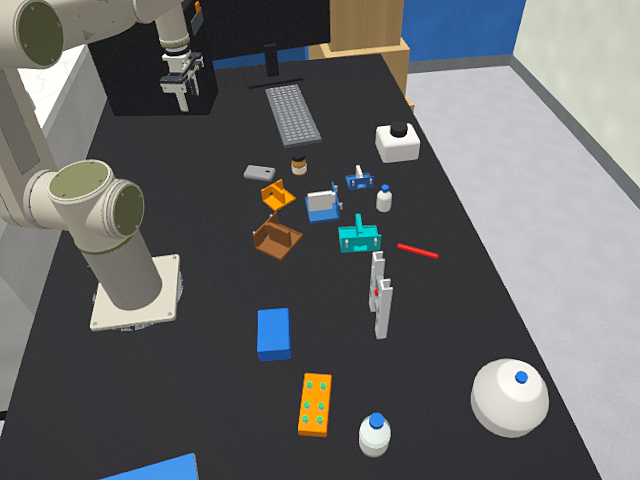

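Top view candidates: large blue (245,249), small blue (209,200), turquoise (300,223), brown (285,305) and orange (218,298). The large blue one fits, as the larger of the two blues. I'll confirm it in an enlarged crop together with the rack.

Run:
```python
import cv2,numpy as np
t=cv2.imread("pics/top0.png");s=cv2.imread("pics/side0.png")
r=lambda a:cv2.resize(a,(400,300),interpolation=cv2.INTER_CUBIC)
a=np.vstack([np.hstack([r(t[180:285,180:320]),r(t[200:248,372:436])]),np.hstack([r(s[165:240,290:390]),r(s[245:345,315:448])])])
cv2.imwrite("pics/crop0.png",a)
```

```text
(no output)
```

View pics/crop0.png

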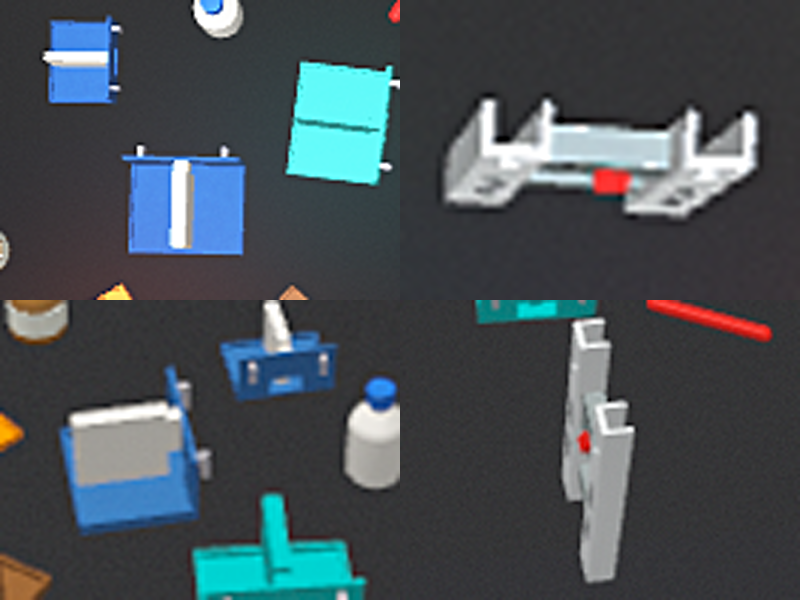

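The crop confirms it: the large blue shelf with the white rib, its tabs pointing up in the image (world +x). The rack webs face the robot. Next I'll fit box models to the silhouettes in both cameras.

```bash
cat > fit.py <<'E'
import cv2,numpy as np
from plant import robot
from scipy.optimize import minimize
CM={c:robot.camera_model(c) for c in("side","top")}
def proj(c,P):
    m=CM[c];K=np.array([[m['fx'],0,m['cx']],[0,m['fy'],m['cy']],[0,0,1]])
    return cv2.projectPoints(np.asarray(P,float).reshape(-1,3),cv2.Rodrigues(np.array(m['R']))[0],np.array(m['t'],float),K,np.array(m['dist']))[0].reshape(-1,2)
def corners(b):
    return np.array([[x,y,z] for x in b[0:2] for y in b[2:4] for z in b[4:6]])
def T(p,P):
    c,s=np.cos(p[3]),np.sin(p[3]);return P@np.array([[c,s,0],[-s,c,0],[0,0,1]])+p[:3]
S=6
def render(c,p,boxes,roi):
    x0,y0,x1,y1=roi;im=np.zeros(((y1-y0)*S,(x1-x0)*S),np.float32)
    for b in boxes:
        uv=(proj(c,T(p,corners(b)))-[x0-.5,y0-.5])*S-.5
        h=cv2.convexHull(uv.astype(np.float32));cv2.fillPoly(im,[np.round(h*16).astype(np.int32)],1,shift=4)
    return cv2.resize(im,(x1-x0,y1-y0),interpolation=cv2.INTER_AREA)
SH=[(-.09,0,-.055,.055,0,.004),(-.09,-.087,-.055,.055,0,.01),(-.004,0,-.055,.055,0,.06),(-.082,-.004,-.006,.006,.004,.066)]+\
   [b for y in(-.04,.04) for b in((0,.0105,y-.0025,y+.0025,.044,.052),(.0055,.0105,y-.0025,y+.0025,.03,.052))]
def up(d,top,z0):
    r=[]
    for y in(-.04,.04):
        r+=[(0,.004,y-.013,y+.013,z0,top),(0,d,y-.013,y-.010,z0,top),(0,d,y+.010,y+.013,z0,top)]
    return r
def softmask(im,roi,lo,hi):
    x0,y0,x1,y1=roi;return np.clip((im[y0:y1,x0:x1].max(2).astype(float)-lo)/(hi-lo),0,1)
def fit(f,x0,sc):
    best=None
    x=np.array(x0,float)
    for k in range(3):
        sim=np.vstack([x]+[x+np.eye(len(x))[i]*sc[i]/(k+1) for i in range(len(x))])
        r=minimize(f,x,method='Nelder-Mead',options=dict(initial_simplex=sim,maxiter=700,xatol=1e-5,fatol=1e-3));x=r.x
    return r
E
cat > f1.py <<'E'
from fit import *
np.set_printoptions(precision=4,suppress=True)
I={c:cv2.imread(f"pics/{c}0.png") for c in CM}
R={'top':(218,226,272,276),'side':(298,178,346,226)}
M={c:softmask(I[c],R[c],50,110) for c in CM}
M['side'][:12,:10]=0
def f(p,cs=('top','side')):return sum(((render(c,(p[0],p[1],0,p[2]),SH,R[c])-M[c])**2).sum() for c in cs)
for cs in(('top',),('side',),('top','side')):
    r=fit(lambda p:f(p,cs),[.46,.185,0],[.02,.02,.1]);print('shelf heel',cs,r.x,r.fun)
R2={'top':(372,208,436,242),'side':(360,246,400,346)}
M2={c:softmask(I[c],R2[c],50,100) for c in CM}
def model(p):
    d,bx,bd,bz,bh,top=p[3:9]
    return up(d,top,0)+[(bx,bx+bd,-.03,.03,bz,bz+bh)]
def g(p,cs):
    if min(p[3],p[5],p[7])<.002:return 1e6
    return sum(((render(c,(p[0],p[1],0,p[2]),model(p),R2[c])-M2[c])**2).sum() for c in cs)
for cs in(('top',),('side',),('top','side')):
    r=fit(lambda p:g(p,cs),[.48,-.2,0,.02,.004,.015,.1,.04,.187],[.01,.01,.1,.005,.003,.01,.02,.02,.01]);print('rack',cs,r.x,r.fun)
    if len(cs)==2:
        for c in cs:
            a=np.hstack([M2[c],render(c,(*r.x[:2],0,r.x[2]),model(r.x),R2[c])]);cv2.imwrite(f"pics/fit_{c}.png",cv2.resize(a*255,None,fx=5,fy=5,interpolation=cv2.INTER_NEAREST))
# red catch centroid
for c in CM:
    x0,y0,x1,y1=R2[c];b=I[c][y0:y1,x0:x1].astype(float);w=np.clip(b[:,:,2]-b[:,:,:2].max(2)-40,0,None)
    yy,xx=np.mgrid[y0:y1,x0:x1];print('catch',c,(w*xx).sum()/w.sum(),(w*yy).sum()/w.sum())
    print(proj(c,T((*r.x[:2],r.x[8]-.082,r.x[2]),np.array([[-.002,0,.0105]]))))
E
python3 f1.py
```

```text
shelf heel ('top',) [0.4649 0.1856 0.069 ] 1525.4667283891931
shelf heel ('side',) [0.44   0.1983 0.0667] 1047.5769444444443
shelf heel ('top', 'side') [0.44   0.1983 0.0667] 2573.7680555555553
rack ('top',) [ 0.48  -0.2    0.     0.02   0.004  0.015  0.1    0.04   0.187] 602.5988
rack ('side',) [ 0.48  -0.2    0.     0.02   0.004  0.015  0.1    0.04   0.187] 1559.8683999999998
rack ('top', 'side') [ 0.48  -0.2    0.     0.02   0.004  0.015  0.1    0.04   0.187] 2162.4672
catch side 380.7157982724993 281.91028141543603
[[321.9729 302.0264]]
catch top 405.2490335051546 228.54703608247422
[[403.6215 276.5143]][ WARN:0@2.154] global loadsave.cpp:1063 imwrite_ Unsupported depth image for selected encoder is fallbacked to CV_8U.
```

```bash
sed -i 's/\[.46,.185,0\],/[.59,.225,0],/; s/\[.48,-.2,0,/[.59,-.2,0,/; s/a\*255/(a*255).astype(np.uint8)/' f1.py; python3 f1.py
python3 - <<'E'
import cv2,numpy as np
a=cv2.imread("pics/fit_top.png");b=cv2.imread("pics/fit_side.png")
c=np.zeros((a.shape[0]+b.shape[0],max(a.shape[1],b.shape[1]),3),np.uint8);c[:a.shape[0],:a.shape[1]]=a;c[a.shape[0]:,:b.shape[1]]=b
cv2.imwrite("pics/fit.png",cv2.resize(c,(560,590)))
E
```

```text
shelf heel ('top',) [0.5824 0.2293 0.0055] 128.08555510233953
shelf heel ('side',) [0.5836 0.23   0.0215] 45.49916620987712
shelf heel ('top', 'side') [0.583  0.2298 0.0107] 178.25756077072873
rack ('top',) [ 0.6016 -0.1955 -0.0363  0.0235  0.0004  0.0218  0.0897  0.0408  0.2004] 34.047873739015984
rack ('side',) [ 0.6015 -0.1971 -0.0314  0.0242  0.0022  0.0101  0.0944  0.0325  0.2034] 138.67639389755104
rack ('top', 'side') [ 0.6016 -0.1962 -0.0342  0.0245  0.0014  0.0225  0.0786  0.0398  0.2019] 178.58278608248241
catch side 380.7157982724993 281.91028141543603
[[373.9489 289.2169]]
catch top 405.2490335051546 228.54703608247422
[[403.5929 229.1833]]
```

View pics/fit.png

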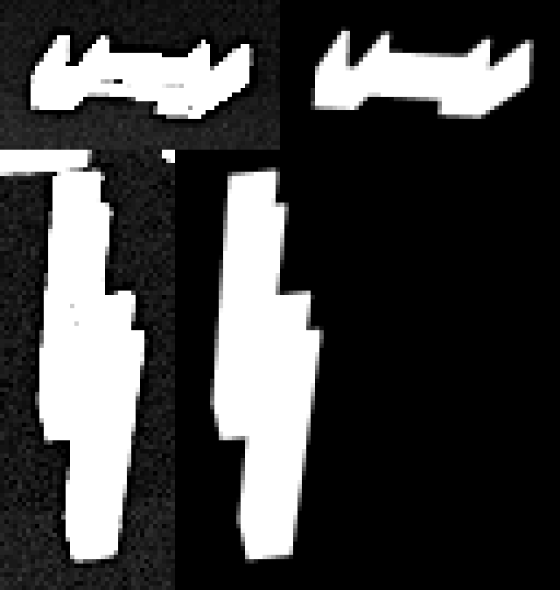

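```bash
cat > go.py <<'E'
import sys,numpy as np
from plant import robot
from scipy.spatial.transform import Rotation as Ro
np.set_printoptions(precision=2,suppress=True)
# target TCP xyz, yaw of shelf x axis (rad): tool x = -shelf x, tool y = shelf y, z down
def go(x,y,z,yaw):
    s=robot.read_state();R=Ro.from_rotvec(s['orientation'])
    G=Ro.from_euler('z',yaw)*Ro.from_matrix(np.diag([-1,1,-1]))
    print('t',round(s['t'],2),'shift mm',R.inv().apply(np.array([x,y,z])-s['tool_pos'])*1e3,'turn deg',np.degrees((R.inv()*G).as_rotvec()),'q',s['q'],'F',s['force'],'M',s['wrist_torque'],'g',s['opening']*1e3,s['gripper_force'])
go(*map(float,sys.argv[1:5]))
E
python3 go.py .538 .2293 .14 .011
```

```text
t 0.4 shift mm [-453.8  -230.93   78.52] turn deg [ -0.02  -0.   -16.66] q [ 1.21  0.13  1.49  0.    1.52 -0.09] F [-0.67  0.18 -0.06] M [0.03 0.02 0.02] g 93.48112325848923 0.0
```

Request:
carry_out([
  [-454,-231,78,0,0,-16.7],
  [-454,-231,78,0,0,-16.7],
  [-454,-231,78,0,0,-16.7],
  [-454,-231,78,0,0,-16.7],
], jaw=0, force=50)

```text
t: 0.9
tool_pos: [0.3458, 0.4087, 0.1812]
orientation: [-0.019, 3.141, 0.001]
force: [0.5, 0.9, 0.5]
opening: 0.0929
gripper_force: 0.0
```

I gave that shift in mm instead of m. The per-row cap limited it, and the direction was right, so nothing went wrong. From here on I'll use metres.

```bash
sed -i "s/)\*1e3,'turn/),'turn/; s/shift mm/shift m/; s/precision=2/precision=4/" go.py; python3 go.py .538 .2293 .14 .011
```

```text
t 0.9 shift m [-0.19   -0.1817  0.0412] turn deg [0.0281 0.0343 0.0645] q [ 0.7728 -0.0249  1.7176 -0.0001  1.4481 -0.8101] F [0.4731 0.8807 0.4682] M [ 0.0467 -0.0042  0.0193] g 92.90092209873777 0.0
```

Request:
carry_out([
  [-0.19,-0.182,0.041,0,0,0],
  [-0.19,-0.182,0.041,0,0,0],
  [-0.19,-0.182,0.041,0,0,0],
  [-0.19,-0.182,0.041,0,0,0],
  [-0.19,-0.182,0.041,0,0,0],
  [-0.19,-0.182,0.041,0,0,0],
  [-0.19,-0.182,0.041,0,0,0],
])

```text
t: 1.78
tool_pos: [0.5359, 0.2316, 0.1405]
orientation: [0.02, -3.141, -0.001]
force: [0.4, 0.2, -0.2]
opening: 0.0933
gripper_force: 0.0
```

```bash
python3 go.py .538 .2293 .029 .011
```

```text
t 1.77 shift m [-0.0021 -0.0024  0.1115] turn deg [ 0.0306 -0.0085  0.1091] q [ 0.3197  0.1357  1.6266  0.0006  1.3792 -1.2641] F [ 0.4014  0.1875 -0.1747] M [ 0.0451  0.0483 -0.0076] g 93.34082312286031 0.0
```

Request:
carry_out([
  [-0.002,-0.002,0.05,0,0,0],
  [-0.002,-0.002,0.1,0,0,0],
  [-0.002,-0.002,0.11,0,0,0],
  [-0.002,-0.002,0.11,0,0,0],
])

```text
t: 2.28
tool_pos: [0.5382, 0.2293, 0.0309]
orientation: [0.021, -3.141, -0.0]
force: [0.3, -0.1, 0.7]
opening: 0.0933
gripper_force: 0.0
```

Request:
carry_out([
  [0,0,0,0,0,0],
  [0,0,0,0,0,0],
  [0,0,0,0,0,0],
  [0,0,0,0,0,0],
  [0,0,0,0,0,0],
  [0,0,0,0,0,0],
  [0,0,0,0,0,0],
  [0,0,0,0,0,0],
], jaw=255, force=50)

```text
t: 3.28
tool_pos: [0.5387, 0.2283, 0.0302]
orientation: [0.018, -3.141, 0.0]
force: [0.1, -1.2, 0.8]
opening: 0.0177
gripper_force: 0.0
```

Request:
carry_out([
  [0,0,0,0,0,0],
  [0,0,0,0,0,0],
  [0,0,0,0,0,0],
])

```text
t: 3.65
tool_pos: [0.5387, 0.2282, 0.0302]
orientation: [0.018, -3.141, 0.0]
force: [-0.5, 0.8, 0.4]
opening: 0.0118
gripper_force: 50.0
```

Request:
carry_out([
  [0,0,-0.02,0,0,0],
  [0,0,-0.06,0,0,0],
  [0,0,-0.1,0,0,0],
  [0,0,-0.15,0,0,0],
  [0,0,-0.2,0,0,0],
  [0,0,-0.2,0,0,0],
  [0,0,-0.2,0,0,0],
])

```text
t: 4.53
tool_pos: [0.5383, 0.2282, 0.23]
orientation: [0.018, -3.141, 0.0]
force: [-0.6, -0.3, -5.1]
opening: 0.0118
gripper_force: 50.0
```

```bash
cat > look.py <<'E'
import sys;from fit import *
tag=sys.argv[1]
for c in CM: cv2.imwrite(f"pics/{c}_{tag}.png",robot.read_camera(c)[:,:,::-1])
t=cv2.imread(f"pics/top_{tag}.png");s=cv2.imread(f"pics/side_{tag}.png")
E
python3 look.py lift; python3 go.py .49 -.18 .23 -.034; python3 -c "
import cv2
s=cv2.imread('pics/side_lift.png');cv2.imwrite('pics/l.png',cv2.resize(s[80:260,240:440],(667,600)))"
```

```text
t 4.62 shift m [ 0.0522 -0.4073 -0.0013] turn deg [-0.0679 -0.2068  2.6185] q [ 0.3132  0.0868  1.5179  0.      1.5407 -1.2693] F [ 0.2168 -0.428  -2.9125] M [-0.0074  0.0472  0.0423] g 11.80379038674567 49.99624192714691
```

View pics/l.png

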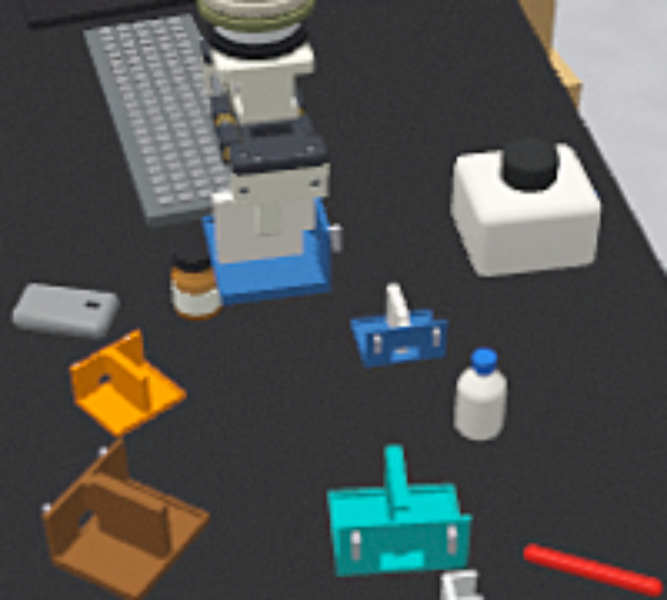

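Gripped and lifted level. Next I'll move to in front of the rack and lower there.

Request:
carry_out([
  [0.02,-0.06,0,0,0,0.4],
  [0.03,-0.12,0,0,0,0.8],
  [0.036,-0.18,0,0,0,1.2],
  [0.036,-0.24,0,0,0,1.6],
  [0.036,-0.3,0,0,0,2.0],
  [0.036,-0.36,0,0,0,2.4],
  [0.036,-0.41,0,0,0,2.6],
  [0.036,-0.421,0,0,0,2.6],
  [0.036,-0.421,0.03,0,0,2.6],
  [0.036,-0.421,0.064,0,0,2.6],
  [0.036,-0.421,0.064,0,0,2.6],
  [0.036,-0.421,0.064,0,0,2.6],
])

```text
t: 6.12
tool_pos: [0.5078, -0.1925, 0.1668]
orientation: [-0.052, -3.141, -0.0]
force: [0.2, -0.9, -2.7]
opening: 0.0116
gripper_force: 50.0
```

```bash
python3 look.py pre; python3 go.py .5226 -.194 .166 -.034
cat > f2.py <<'E'
import sys;from fit import *
np.set_printoptions(precision=4,suppress=True)
tag,z=sys.argv[1],float(sys.argv[2]);x0=[float(v) for v in sys.argv[3:6]]
I={c:cv2.imread(f"pics/{c}_{tag}.png") for c in CM}
a=[]
for c in CM:
    uv=proj(c,T((x0[0],x0[1],z,x0[2]),np.array([[-.045,0,.03]])))[0].astype(int);w=48
    q=cv2.resize(I[c][uv[1]-w:uv[1]+w,uv[0]-w:uv[0]+w],(400,400),interpolation=cv2.INTER_CUBIC)
    S_=400/(2*w)
    for b,col in [((0,0,-.055,.055,0,.06),(0,255,0)),((-.09,0,-.055,.055,0,0),(0,255,255))]:
        for P in corners(b): 
            e=(proj(c,T((x0[0],x0[1],z,x0[2]),P[None]))[0]-(uv-w)+.5)*S_
            cv2.circle(q,tuple(int(v) for v in e),3,col,-1)
    a.append(q)
cv2.imwrite(f"pics/ov_{tag}.png",np.hstack(a))
E
python3 f2.py pre .136 .567 -.1955 -.034
```

```text
t 6.22 shift m [-0.014  -0.0004  0.0021] turn deg [-0.0562  0.1306  0.0454] q [-0.4572  0.0061  1.7111  0.      1.4219 -1.9948] F [ 0.1487  0.0558 -2.32  ] M [ 0.0416  0.0731 -0.0038] g 11.973587707458522 49.99640107154846
```

View pics/ov_pre.png

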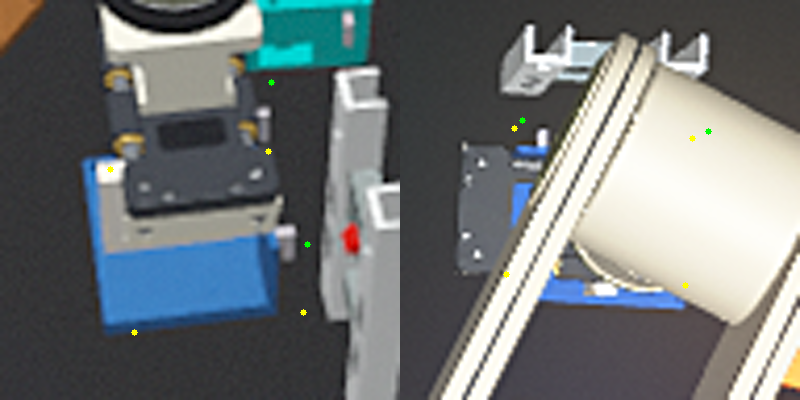

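```bash
python3 go.py .541 -.1943 .166 -.034
```

```text
t 6.22 shift m [-0.0324 -0.      0.0021] turn deg [-0.0562  0.1306  0.0454] q [-0.4572  0.0061  1.7111  0.      1.4219 -1.9948] F [ 0.1487  0.0558 -2.32  ] M [ 0.0416  0.0731 -0.0038] g 11.973587707458522 49.99640107154846
```

Request:
carry_out([
  [-0.012,0,0.001,0,0,0],
  [-0.024,0,0.001,0,0,0],
  [-0.032,0,0.001,0,0,0],
  [-0.032,0,0.001,0,0,0],
  [-0.032,0,0.001,0,0,0],
])

```text
t: 6.85
tool_pos: [0.5395, -0.1941, 0.165]
orientation: [-0.053, -3.141, -0.0]
force: [0.1, 0.3, -3.2]
opening: 0.0118
gripper_force: 50.0
```

Request:
carry_out([
  [-0.002,0,0,0,0,0],
  [-0.004,0,0,0,0,0],
  [-0.005,0,0,0,0,0],
  [-0.005,0,0,0,0,0],
])

```text
t: 7.35
tool_pos: [0.5447, -0.1944, 0.1653]
orientation: [0.053, 3.141, -0.0]
force: [-1.1, 0.2, -3.3]
opening: 0.0119
gripper_force: 50.0
```

Request:
carry_out([
  [-0.001,0,0,0,0,0],
  [-0.002,0,0,0,0,0],
  [-0.003,0,0,0,0,0],
  [-0.003,0,0,0,0,0],
])

```text
t: 7.85
tool_pos: [0.5477, -0.1944, 0.1652]
orientation: [0.053, 3.141, -0.0]
force: [0.1, -0.0, -3.1]
opening: 0.0116
gripper_force: 50.0
```

Request:
carry_out([
  [-0.001,0,0,0,0,0],
  [-0.002,0,0,0,0,0],
  [-0.002,0,0,0,0,0],
  [-0.002,0,0,0,0,0],
])

```text
t: 8.35
tool_pos: [0.5496, -0.1945, 0.1652]
orientation: [-0.053, -3.141, 0.0]
force: [-0.2, -0.1, -3.1]
opening: 0.0117
gripper_force: 50.0
```

Request:
carry_out([
  [-0.001,0,0,0,0,0],
  [-0.002,0,0,0,0,0],
  [-0.002,0,0,0,0,0],
  [-0.002,0,0,0,0,0],
])

```text
t: 8.85
tool_pos: [0.5516, -0.1946, 0.1652]
orientation: [-0.053, -3.141, -0.0]
force: [-0.1, -0.2, -2.9]
opening: 0.012
gripper_force: 50.0
```

Request:
carry_out([
  [-0.001,0,0,0,0,0],
  [-0.002,0,0,0,0,0],
  [-0.002,0,0,0,0,0],
  [-0.002,0,0,0,0,0],
])

```text
t: 9.35
tool_pos: [0.5536, -0.1946, 0.1652]
orientation: [-0.053, -3.141, 0.0]
force: [-0.2, -0.7, -3.1]
opening: 0.0115
gripper_force: 50.0
```

Request:
carry_out([
  [-0.001,0,0,0,0,0],
  [-0.002,0,0,0,0,0],
  [-0.002,0,0,0,0,0],
  [-0.002,0,0,0,0,0],
])

```text
t: 9.85
tool_pos: [0.5556, -0.1947, 0.1652]
orientation: [-0.053, -3.141, 0.0]
force: [-0.9, 0.3, -2.9]
opening: 0.0117
gripper_force: 50.0
```

Request:
carry_out([
  [-0.001,0,0,0,0,0],
  [-0.001,0,0,0,0,0],
  [-0.002,0,0,0,0,0],
  [-0.002,0,0,0,0,0],
])

```text
t: 10.35
tool_pos: [0.5577, -0.1948, 0.1652]
orientation: [-0.053, -3.141, 0.0]
force: [0.1, -0.2, -2.8]
opening: 0.0118
gripper_force: 50.0
```

Request:
carry_out([
  [-0.001,0,0,0,0,0],
  [-0.001,0,0,0,0,0],
])

```text
t: 10.6
tool_pos: [0.5584, -0.1948, 0.1652]
orientation: [-0.053, -3.141, -0.0]
force: [-2.5, 0.4, -2.0]
opening: 0.0116
gripper_force: 50.0
```

Request:
carry_out([
  [-0.001,0,0,0,0,0],
  [-0.001,0,0,0,0,0],
  [-0.001,0,0,0,0,0],
])

```text
t: 10.98
tool_pos: [0.5584, -0.1948, 0.1651]
orientation: [-0.053, -3.138, -0.0]
force: [-8.2, 1.6, 1.1]
opening: 0.0118
gripper_force: 50.0
```

```bash
python3 look.py in; python3 go.py .558 -.1948 .165 -.034
python3 - <<'E'
import cv2,numpy as np
s=cv2.imread('pics/side_in.png')[230:350,300:420];t=cv2.imread('pics/top_in.png')[190:290,350:450]
cv2.imwrite('pics/in.png',np.hstack([cv2.resize(s,(400,400),interpolation=2),cv2.resize(t,(400,400),interpolation=2)]))
E
```

```text
t 11.07 shift m [0.0004 0.     0.0001] turn deg [ 0.0158 -0.1503  0.0053] q [-0.4219  0.14    1.5759 -0.0007  1.4282 -1.9587] F [-8.6777 -0.192   0.3806] M [0.0744 1.1553 0.0594] g 11.51131055715816 49.99932646751404
```

View pics/in.png

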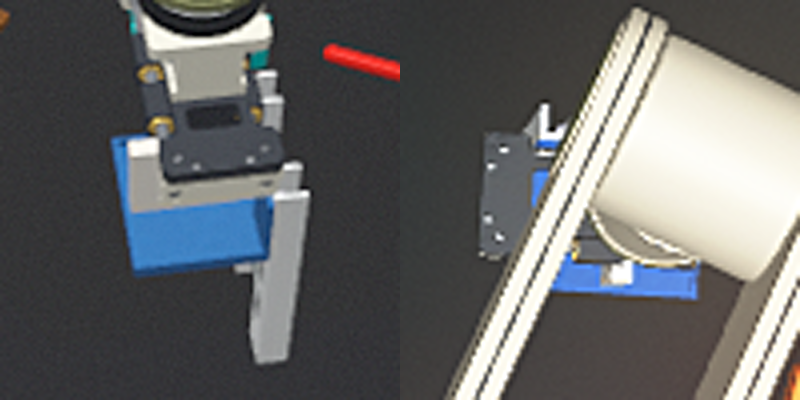

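The plate is flat on the webs: contact came at about 0.558, as predicted for flat, where a miss would have stopped at 0.547. I'll ease the forward push and press down.

Request:
carry_out([
  [0.001,0,0.001,0,0,0],
  [0.001,0,0.003,0,0,0],
  [0.001,0,0.005,0,0,0],
  [0.001,0,0.006,0,0,0],
  [0.001,0,0.006,0,0,0],
])

```text
t: 11.7
tool_pos: [0.5585, -0.1949, 0.1596]
orientation: [-0.053, -3.141, 0.0]
force: [-5.3, 0.3, 2.9]
opening: 0.0115
gripper_force: 50.0
```

Request:
carry_out([
  [0,0,0.001,0,0,0],
  [0,0,0.002,0,0,0],
  [0,0,0.003,0,0,0],
  [0,0,0.003,0,0,0],
])

```text
t: 12.2
tool_pos: [0.5584, -0.1951, 0.1569]
orientation: [-0.053, -3.141, 0.001]
force: [-6.8, -0.3, 4.1]
opening: 0.012
gripper_force: 50.0
```

Request:
carry_out([
  [0,0,0.001,0,0,0],
  [0,0,0.002,0,0,0],
  [0,0,0.003,0,0,0],
  [0,0,0.003,0,0,0],
])

```text
t: 12.7
tool_pos: [0.5581, -0.195, 0.1532]
orientation: [-0.053, -3.14, 0.0]
force: [-5.6, -0.0, -0.5]
opening: 0.012
gripper_force: 50.0
```

Request:
carry_out([
  [0,0,0.001,0,0,0],
  [0,0,0.002,0,0,0],
  [0,0,0.002,0,0,0],
])

```text
t: 13.08
tool_pos: [0.558, -0.1948, 0.1508]
orientation: [-0.053, -3.14, -0.0]
force: [-5.6, -0.3, 0.1]
opening: 0.0116
gripper_force: 50.0
```

Request:
carry_out([
  [0,0,0.001,0,0,0],
  [0,0,0.002,0,0,0],
  [0,0,0.002,0,0,0],
])

```text
t: 13.45
tool_pos: [0.5583, -0.1947, 0.1483]
orientation: [-0.053, -3.14, -0.001]
force: [-2.0, -0.1, -4.7]
opening: 0.0119
gripper_force: 50.0
```

Request:
carry_out([
  [0,0,0.001,0,0,0],
  [0,0,0.001,0,0,0],
])

```text
t: 13.7
tool_pos: [0.5584, -0.1947, 0.1479]
orientation: [-0.053, -3.141, -0.0]
force: [-3.1, 0.4, -3.6]
opening: 0.0115
gripper_force: 50.0
```

Request:
carry_out([
  [0,0,0.001,0,0,0],
  [0,0,0.001,0,0,0],
])

```text
t: 13.95
tool_pos: [0.5585, -0.1948, 0.1475]
orientation: [-0.053, -3.141, -0.0]
force: [-5.8, 0.1, -2.0]
opening: 0.0118
gripper_force: 50.0
```

Request:
carry_out([
  [0,0,0.001,0,0,0],
  [0,0,0.001,0,0,0],
  [0,0,0.001,0,0,0],
])

```text
t: 14.32
tool_pos: [0.5585, -0.1948, 0.1475]
orientation: [0.053, 3.141, -0.0]
force: [-8.3, 2.0, 3.7]
opening: 0.0116
gripper_force: 50.0
```

Request:
carry_out([
  [0,0,0.001,0,0,0],
  [0,0,0.001,0,0,0],
  [0,0,0.001,0,0,0],
])

```text
t: 14.7
tool_pos: [0.5585, -0.1948, 0.1473]
orientation: [0.053, 3.141, -0.0]
force: [-12.2, 3.6, 10.7]
opening: 0.0119
gripper_force: 50.0
```

Landed: z stopped at 0.1475 while the force rises, with the force drop at about 0.149 looking like the catch snapping. A gentle upward tug will test it.

Request:
carry_out([
  [0.001,0,-0.001,0,0,0],
  [0.001,0,-0.003,0,0,0],
  [0.001,0,-0.004,0,0,0],
  [0.001,0,-0.004,0,0,0],
])

```text
t: 15.2
tool_pos: [0.5575, -0.1947, 0.1487]
orientation: [-0.053, -3.141, -0.0]
force: [0.5, -1.2, -7.6]
opening: 0.012
gripper_force: 50.0
```

Request:
carry_out([
  [0,0,-0.001,0,0,0],
  [0,0,-0.002,0,0,0],
  [0,0,-0.002,0,0,0],
])

```text
t: 15.58
tool_pos: [0.5572, -0.1945, 0.1491]
orientation: [-0.053, -3.14, -0.001]
force: [7.1, -2.1, -20.4]
opening: 0.0116
gripper_force: 50.0
```

It's locked: about 17 N of pull holds it. I'll seat it again and release.

Request:
carry_out([
  [0,0,0.002,0,0,0],
  [0,0,0.004,0,0,0],
  [0,0,0.005,0,0,0],
  [0,0,0.005,0,0,0],
  [0,0,0.005,0,0,0],
])

```text
t: 16.2
tool_pos: [0.5582, -0.195, 0.1473]
orientation: [0.053, 3.139, -0.001]
force: [-1.1, 0.1, 2.4]
opening: 0.0119
gripper_force: 50.0
```

Request:
carry_out([
  [0,0,0,0,0,0],
  [0,0,0,0,0,0],
  [0,0,0,0,0,0],
  [0,0,0,0,0,0],
], jaw=130)

```text
t: 16.7
tool_pos: [0.5576, -0.1948, 0.1462]
orientation: [-0.053, -3.141, -0.0]
force: [-0.4, -0.8, 0.7]
opening: 0.0445
gripper_force: 0.0
```

Request:
carry_out([
  [0,0,-0.03,0,0,0],
  [0,0,-0.07,0,0,0],
  [0,0,-0.12,0,0,0],
  [0.05,0,-0.15,0,0,0],
  [0.11,0.05,-0.15,0,0,0],
  [0.15,0.11,-0.15,0,0,0],
  [0.15,0.17,-0.15,0,0,0],
  [0.15,0.23,-0.15,0,0,0],
  [0.15,0.23,-0.15,0,0,0],
  [0.15,0.23,-0.15,0,0,0],
])

```text
t: 17.95
tool_pos: [0.4154, 0.0412, 0.2964]
orientation: [0.048, 3.141, -0.0]
force: [0.3, -0.4, -0.3]
opening: 0.0457
gripper_force: 0.0
```

```bash
python3 look.py end
python3 - <<'E'
import cv2,numpy as np
s=cv2.imread('pics/side_end.png')[230:350,300:420];t=cv2.imread('pics/top_end.png')[190:290,350:450]
cv2.imwrite('pics/end.png',np.hstack([cv2.resize(s,(400,400),interpolation=2),cv2.resize(t,(400,400),interpolation=2)]))
E
```

```text
(no output)
```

View pics/end.png

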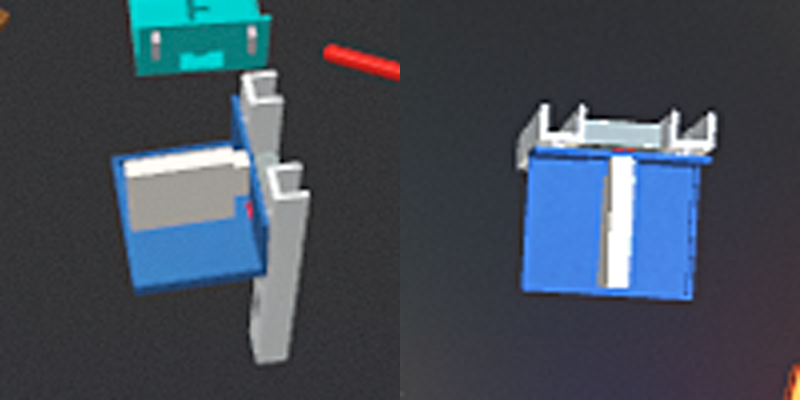

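The shelf hangs level and flat on the uprights. Red shows through its window at crop (249,210), so the catch is out, and the gripper is clear.

```bash
python3 -c "
from plant import robot
print(robot.close_job())"
```

```text
the job is handed in; nothing more can be done
None
```

The shelf is hooked into both slots and pressed home, with the catch snapped over its lower bar (it held a tug of about 17 N); I let go, moved the arm clear and handed the job in at about 18 s, but got no verdict back.

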